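# Fit the lens to the shelf lamp and screw its ring snug

### The arm

A 6-joint arm with a two-finger parallel gripper is mounted at the origin on the work surface. World frame = base frame: x ahead of the robot, y to its left, z up, the work surface at z = 0. Lengths are in mm, angles in rad, forces in N, time in s.
With the tool pointing down it reaches from about 350 to 975 mm from the base axis. Payload 7.1 kg.
Tool frame: the origin (TCP) lies at the very end of the fingers, on their centre line; the grasp point (between the pads) lies ctrl.hold_point_z behind it (ctrl.hold_point_z is the distance from the TCP to the grasp point, in mm); z points along the fingers, y is the line along which they close (so a half turn about z gives the same grasp; the last joint's range is limited). The gripper opens to 88 mm and grips with 3 to 60 N. Pads are 20 mm wide; open, the fingers measure 115 mm over their backs; the gripper's body (75 mm by 178 mm) begins 61 mm behind the grasp point.
Start: joints at [1.26, 0.423, 1.63, -0, 1.089, -0.019], TCP at [179.766, 598.572, 222.675] pointing down, gripper open.
Joint ranges: [-3, 3], [-0.9, 2.11], [0.09, 2.58], [-1.31, 4.45], [0.11, 2.69], [-2.54, 2.54]. Speed limits (rad/s): [2.39, 2.39, 3.01, 3.14, 3.14, 3.14].

### API

Orientations are given as a rotation vector (axis times angle).
In Python, from workcell import ctrl gives the robot as it stands. The module is installed in compiled form; this text tells all that it offers.
- The arm moves only by the shell command python3 -m creep 'ROWS'. ROWS is JSON, a list of rows, each an object with "translation": the shift along the tool's x, y, z in mm, a list of three; "angular": the turn, a rotation vector about the tool's x, y, z in rad, a list of three; "jaw": the opening, from 0 (shut) to 1 (fully open). A call has exactly 8 rows; each row is the pose to reach, as a shift and turn from the pose commanded when the call began, along the tool's axes at that moment; what a row does not reach only later rows make up. A row lasts 1/8 s, in which the tool goes at most 62.5 mm and 10.7 degrees, less where a joint would pass 70% of its speed; a pose out of reach is approached as far as the arm can. A call with a gripper value outside its range is refused whole. The fingers move at their own pace and stop on an object; the grip force is fixed at half the most. Time passes only in rows, so rows that repeat a pose let the fingers close, or fill a call up. It gives the time, the measured TCP pose, the force, the opening and the grip force at its end, in the units of the state.
- ctrl.get_obs(): the state, without advancing time (a new reading comes with each control period).
- ctrl.get_image(name): name is "scene" or "top" or "wrist"; returns the picture (420x560x3 uint8, red, green, blue); there is no depth.
- ctrl.camera_info(name): a dict with "camera_matrix" (3x3 intrinsics, pixels), "world_from_camera" (4x4, takes a point from camera to world coordinates). Camera axes: x right, y up, looking along -z (the intrinsics and any distortion apply to the point x, -y, -z); pixel columns grow to the right and rows downward; lengths in mm; the calibration is good to about 2 mm. A picture is of the moment at which its call begins: read the wrist's pose just before it. camera_info takes no time and is no camera call; for the wrist camera it gives the pose at the moment of the call.
- ctrl.close_job(): hands the job in; it is judged then, once.
Trained networks look in the newest picture that a camera, given by its name, has taken for a name from the list of things; names that differ only in an ending like _2 or _b are one class to them, and where a whole thing is asked for, a point or a joint stands for the part that bears it (a point fixed in the world has none). Each returns a list of dicts, best first, with "score" (0 to 1); they miss things now and then, are a little off and sometimes report something else, mostly with a low value. They report only what shows in the picture. A call takes as long as a camera call. They do not tell look-alikes from the thing itself.
- ctrl.look_for(camera, label): "rect" ([left, top, right, bottom] in pixels, round what is visible of it).
The state is a dict: "t": time; "qpos": joint angles; "qvel": joint speeds; "joint_torque": joint torques, N m; "ee_pos": TCP position; "orientation": TCP orientation; "ft_force": force on the tool from outside, world axes, zero at the start; "moment": the same for the moment, N m; "width": finger opening in mm; "grasp_force": force on a finger pad.
Only numpy, scipy, OpenCV 4.12 (cv2) and the standard library are available. Lean on these libraries where they do the work, as an engineer would, in place of code of your own. Each camera call takes 0.05 s, during which the arm holds its last target. There are 200 camera calls.

### The job

Fit the lens to the grey shelf lamp: of the three white lenses take the short oblong one, the only one that goes through the slot in the lamp's ring, and set it down through that slot until it lies flat on the bottom of the cell. Then take the ring by its two wings, screw it clockwise (seen from above) until it is snug against its stop, and let go.

Things in the scene. Friction and masses are not known exactly. Their poses are not given: they have to be found in the camera images.
- lens_rod (a point): Short oblong white lens, 50 g: flange 48 x 20 x 6 mm, upright rod in its middle; 44 mm high in all, on the shelf. Point: rod axis, 34 mm above the underside. x along the 48 mm (rod 12 mm thick), y across (rod 14 mm), z up. Pinch the rod's top with fingers closing along x, to clear the wings. Wrong lenses with the same rod: round flange 46 mm wide; oblong 84 x 20 mm. Places vary.
- cell (a point): Centre of the floor of the lamp's cell, 20 mm above the shelf: the lens's underside rests here. Lamp: round grey housing 110 mm wide, fixed, face up. The cell is a slot 58 mm long (x) by 30 mm wide (y), 7.5 mm deep: 5 mm spare on each side of the lens. The open ring's equal slot lies over it. z up; the lens may go in either way round.
- ring_grip (a point): Metal ring on the lamp: disc 76 mm wide, 4 mm thick, 58 x 30 mm slot; along each long side of the slot an upright wing 40 mm long (x), 6 mm thick, 26 mm above the disc; wings 56 mm over outer faces, 44 mm between (y). Point: ring axis, 20 mm above the disc's top, 6 mm below the wings' tops. Grip both outer faces, closing along y. Frame turns with the ring; z up.
- ring (a joint): Turn of the ring about the vertical axis through the cell, rad: 0 = open, slot in line with the cell; grows clockwise seen from above; 1.22 (70 degrees) = hard stop, snug. Starts at 0 to 0.1. It screws down 2.8 mm per rad (3.4 mm in all), turns with light friction (0.06 N m) and stays where left.
There are look-alikes about, which are no part of the job. What is shaped like the part that bears lens_rod but black or red is not meant.

How it is judged:
By the outcome, as a careful person would: the job done as asked, in the order asked, and still so for the second after the job is handed in, with the robot touching nothing.
It also fails if it takes over 51 s, if anything falls off the work surface, if the arm or the gripper's body presses on something with over 40 N, if the wrist force passes 120 N, or if a joint passes its speed limit or range.

## Working session

There is one attempt and no reset: what is moved stays moved. The work goes in short steps, Python scripts to look and compute and a shell command to move; the robot and the scene stay as the last step left them, time stands still between calls to the robot, and variables do not carry over. Pictures are saved under pics/ and viewed, at most 10 in all, crops included, and the job is handed in when it is done.

```bash
mkdir -p pics
python3 - <<'E'
from workcell import ctrl
import cv2,numpy as np
np.set_printoptions(precision=3,suppress=True)
o=ctrl.get_obs();print(o['t'],o['ee_pos'],o['orientation'],o['width'],ctrl.hold_point_z)
ims=[]
for c in ['top','scene']:
    im=ctrl.get_image(c);cv2.imwrite(f'pics/{c}0.png',im[...,::-1])
    for l in ['lens_rod','ring_grip','ring']:
        print(c,l,[(np.round(d['rect']).tolist(),round(d['score'],2)) for d in ctrl.look_for(c,l)])
    i=ctrl.camera_info(c);print(i)
E
```

```text
0.0 [179.592 598.044 221.921] [-0.457 -3.108  0.002] 88.05953925725933 18.700000000000003
top lens_rod [([161.0, 236.0, 184.0, 262.0], 0.83), ([132.0, 199.0, 158.0, 216.0], 0.69), ([146.0, 283.0, 163.0, 316.0], 0.65)]
top ring_grip [([422.0, 176.0, 467.0, 213.0], 0.64)]
top ring [([424.0, 178.0, 472.0, 221.0], 0.71)]
{'camera_matrix': array([[414.955,   0.   , 284.933],
       [  0.   , 414.955, 206.412],
       [  0.   ,   0.   ,   1.   ]]), 'world_from_camera': array([[  0.005,   0.985,  -0.171, 384.216],
       [ -1.   ,   0.003,  -0.013,  61.687],
       [ -0.013,   0.171,   0.985, 756.021],
       [  0.   ,   0.   ,   0.   ,   1.   ]])}
scene lens_rod [([360.0, 165.0, 378.0, 185.0], 0.64), ([353.0, 194.0, 375.0, 219.0], 0.62), ([389.0, 222.0, 408.0, 242.0], 0.49)]
scene ring_grip [([118.0, 243.0, 154.0, 273.0], 0.7)]
scene ring [([117.0, 239.0, 157.0, 278.0], 0.82)]
{'camera_matrix': array([[498.314,   0.   , 274.735],
       [  0.   , 498.314, 218.406],
       [  0.   ,   0.   ,   1.   ]]), 'world_from_camera': array([[   0.096,   -0.837,    0.539, 1026.245],
       [   0.995,    0.086,   -0.044,   29.814],
       [  -0.009,    0.541,    0.841,  909.593],
       [   0.   ,    0.   ,    0.   ,    1.   ]])}
```

View pics/top0.png

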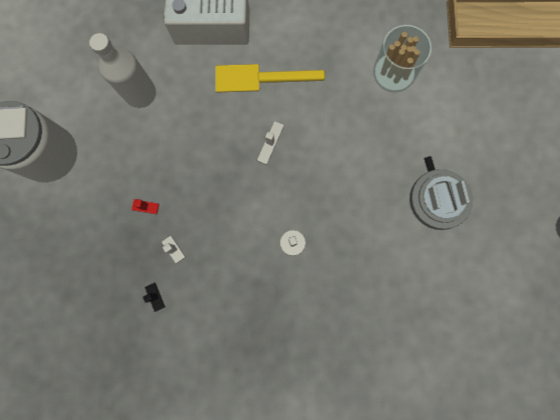

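View pics/scene0.png

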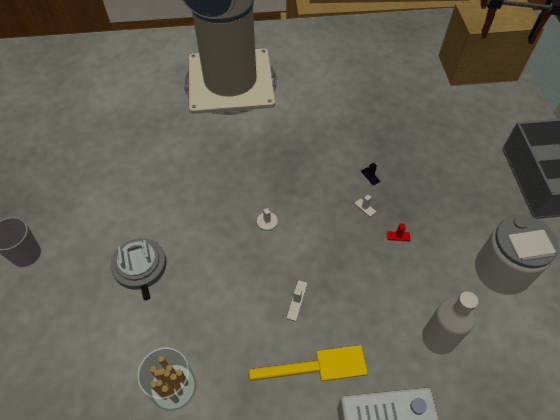

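The top view shows the short white oblong at about (173,249), with black and red look-alikes at (154,297) and (146,206). The round lens is at (293,243), the long one at (270,143) and the lamp at (442,199). The scene view agrees, with the short lens at (365,207) and the lamp at (137,260).

```bash
cat > h.py <<'E'
from workcell import ctrl
import cv2,numpy as np
np.set_printoptions(precision=3,suppress=True)
def p2w(info,px,z):
    K,T=info['camera_matrix'],info['world_from_camera']
    d=np.linalg.inv(K)@[px[0],px[1],1]; d=T[:3,:3]@(d*[1,-1,-1]); o=T[:3,3]
    return o+d*(z-o[2])/d[2]
def w2p(info,P):
    K,T=info['camera_matrix'],info['world_from_camera']
    c=T[:3,:3].T@(np.asarray(P,float)-T[:3,3]); u=K@(c*[1,-1,-1]); return u[:2]/u[2]
E
python3 - <<'E'
from h import *
im=cv2.imread('pics/top0.png')
a=cv2.resize(im[225:275,145:205],None,fx=6,fy=6,interpolation=cv2.INTER_CUBIC)
b=cv2.resize(im[160:235,405:480],(420,420),interpolation=cv2.INTER_CUBIC)
o=np.zeros((420,780,3),np.uint8);o[:300,:360]=a;o[:,360:]=b
cv2.imwrite('pics/crop0.png',o)
g=im[225:275,155:195].min(2);m=(g>150).astype(np.uint8)
n,l,s,c=cv2.connectedComponentsWithStats(m);k=1+s[1:,4].argmax()
y,x=np.where(l==k);i=ctrl.camera_info('top')
r=cv2.minAreaRect(np.float32(np.c_[x+155,y+225]));print(r,s[k])
W=np.array([p2w(i,q,6)for q in cv2.boxPoints(r)]);print(W,W.mean(0))
E
```

```text
((171.5990447998047, 249.72171020507812), (25.23702621459961, 12.857418060302734), 55.61965560913086) [  7  11  22  27 216]
[[446.548 299.511   6.   ]
 [459.818 280.885   6.   ]
 [422.271 253.136   6.   ]
 [409.22  271.668   6.   ]] [434.464 276.3     6.   ]
```

View pics/crop0.png

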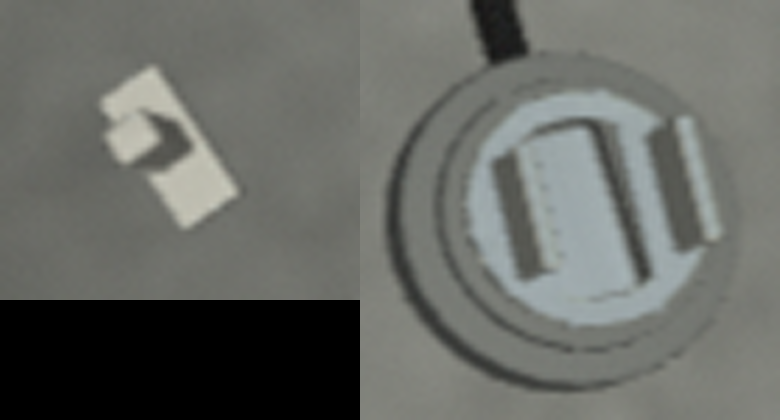

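The crop gives the lens flange corners at full-image (170,236), (185,257), (176,263) and (161,242). The ring disc centre is near (444.5,197), with the wings tilted about 16° from image vertical.

```bash
cat >> h.py <<'E'
from scipy.spatial.transform import Rotation as R
def goto(pos,yaw=None):
    "shift in tool axes and turn about tool z so that tool y lies at yaw (deg, mod 180)"
    o=ctrl.get_obs();Q=R.from_rotvec(o['orientation']).as_matrix()
    s=Q.T@(np.asarray(pos)-o['ee_pos'])
    cur=np.degrees(np.arctan2(Q[1,1],Q[0,1])); t=None
    if yaw is not None: t=-np.radians((yaw-cur+90)%180-90)
    az=np.degrees(np.arctan2(pos[1],pos[0]))
    tilt=np.degrees(np.arccos(-Q[2,2]))
    print('pos',o['ee_pos'],'yaw %.1f tilt %.2f j6 %.2f'%(cur,tilt,o['qpos'][5]),'-> shift',s,'turn',t,'t',o['t'])
E
python3 - <<'E'
from h import *
i=ctrl.camera_info('top')
C=[p2w(i,q,6) for q in [(169.8,235.7),(184.2,256.2),(175.3,262.8),(160.8,241.7)]]
c=np.mean(C,0);d=C[0]-C[1]+C[3]-C[2];print('lens',c,np.degrees(np.arctan2(d[1],d[0])),np.linalg.norm(d)/2)
L=p2w(i,(444.1,196.5),31.5);print('lamp',L)
a,b=[p2w(i,(405+(x-360)/5.6,160+y/5.6),57.5) for x,y in [(683,118),(718,238)]];d=a-b
print('wing',np.degrees(np.arctan2(d[1],d[0])),np.linalg.norm(d),a,b)
s=ctrl.camera_info('scene');print(p2w(s,(365,208),6),p2w(s,(137,258),31.5))
w=ctrl.camera_info('wrist')
print(w)
goto([*c[:2],130],36.6)
E
```

```text
lens [435.589 274.682   6.   ] 36.96291702128115 46.80999534488942
lamp [ 528.486 -210.477   31.5  ]
wing 12.119149190957877 38.24898393047037 [ 550.391 -234.103   57.5  ] [ 512.995 -242.133   57.5  ]
[440.077 275.775   6.   ] [ 528.949 -206.97    31.5  ]
{'camera_matrix': array([[354.599,   0.   , 280.849],
       [  0.   , 354.599, 210.971],
       [  0.   ,   0.   ,   1.   ]]), 'world_from_camera': array([[  0.288,  -0.926,  -0.244, 113.522],
       [  0.958,   0.278,   0.074, 618.483],
       [ -0.001,  -0.255,   0.967, 384.804],
       [  0.   ,   0.   ,   0.   ,   1.   ]])}
pos [179.748 598.494 222.553] yaw 73.3 tilt 0.01 j6 -0.02 -> shift [-338.179 -236.499   92.621] turn 0.6402003794963581 t 0.4
```

```bash
python3 -m creep '[{"translation":[-50,-35,0],"angular":[0,0,0.1],"jaw":1},{"translation":[-100,-70,0],"angular":[0,0,0.2],"jaw":1},{"translation":[-150,-105,0],"angular":[0,0,0.3],"jaw":1},{"translation":[-200,-140,0],"angular":[0,0,0.4],"jaw":1},{"translation":[-250,-175,20],"angular":[0,0,0.5],"jaw":1},{"translation":[-300,-210,50],"angular":[0,0,0.6],"jaw":1},{"translation":[-338,-236,90],"angular":[0,0,0.64],"jaw":1},{"translation":[-338,-236,92],"angular":[0,0,0.64],"jaw":1}]'
python3 - <<'E'
from h import *
w=ctrl.camera_info('wrist');im=ctrl.get_image('wrist');cv2.imwrite('pics/w1.png',im[...,::-1])
print([(np.round(d['rect']).tolist(),round(d['score'],2)) for d in ctrl.look_for('wrist','lens_rod')],ctrl.get_obs()['ee_pos'])
np.save('w1.npy',w['world_from_camera'])
E
```

```text
t: 1.4
ee_pos: [435.7, 272.4, 128.6]
orientation: [-1.416, -2.802, 0.005]
ft_force: [0.1, -0.3, 0.7]
width: 88.2
grasp_force: 0.0
[([368.0, 174.0, 430.0, 228.0], 0.88), ([188.0, 93.0, 250.0, 129.0], 0.86), ([256.0, 186.0, 311.0, 225.0], 0.6)] [435.561 274.767 130.159]
```

View pics/w1.png

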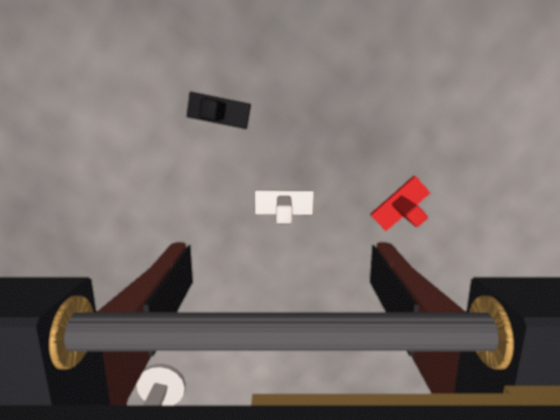

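The wrist view has the white lens square to the fingers, with its flange from (255,191) to (314,215) and rod top near (284,214). The red one at (400,203) stays clear.

Run:
```python
from h import *
im=cv2.imread('pics/w1.png');i=ctrl.camera_info('wrist');i['world_from_camera']=np.load('w1.npy')
m=(im[180:235,240:330].min(2)>190).astype(np.uint8)
m2=m.copy();m2[:, :]=m
y,x=np.where(m);print(x.min()+240,x.max()+240,y.min()+180,y.max()+180)
L=x[y<30];ys=y+180
# flange edges away from the rod
ed=lambda cols:(min(y[np.isin(x+240,cols)])+180,max(y[np.isin(x+240,cols)])+180)
l=ed(range(258,270));r=ed(range(298,310));print(l,r)
x0,x1=x[y<32].min()+240,x[y<32].max()+240
C=[p2w(i,q,6) for q in [(x0-.5,l[0]-.5),(x1+.5,r[0]-.5),(x1+.5,r[1]+.5),(x0-.5,l[1]+.5)]]
c=np.mean(C,0);d=C[0]-C[1]+C[3]-C[2];yaw=np.degrees(np.arctan2(d[1],d[0]));print(C,c,yaw)
print('rod top from (284,214)',p2w(i,(284,213.5),44))
goto([*c[:2],16],yaw)
```

```text
255 312 191 222
(np.int64(191), np.int64(213)) (np.int64(192), np.int64(213))
[array([411.27 , 268.463,   6.   ]), array([449.958, 295.983,   6.   ]), array([461.366, 281.215,   6.   ]), array([422.542, 252.539,   6.   ])] [436.284 274.55    6.   ] -144.05742091764193
rod top from (284,214) [436.031 275.329  44.   ]
pos [435.561 274.767 130.159] yaw 36.5 tilt 0.08 j6 -0.10 -> shift [ -0.64    0.612 114.159] turn 0.010232646618153731 t 1.5
```

```bash
python3 -m creep '[{"translation":[-0.5,0.5,40],"angular":[0,0,0.01],"jaw":1},{"translation":[-0.5,0.5,80],"angular":[0,0,0.01],"jaw":1},{"translation":[-0.5,0.5,105],"angular":[0,0,0.01],"jaw":1},{"translation":[-0.5,0.5,113],"angular":[0,0,0.01],"jaw":1},{"translation":[-0.5,0.5,113],"angular":[0,0,0.01],"jaw":1},{"translation":[-0.5,0.5,113],"angular":[0,0,0.01],"jaw":0},{"translation":[-0.5,0.5,113],"angular":[0,0,0.01],"jaw":0},{"translation":[-0.5,0.5,113],"angular":[0,0,0.01],"jaw":0}]'; python3 -m creep '[{"translation":[0,0,0],"angular":[0,0,0],"jaw":0},{"translation":[0,0,0],"angular":[0,0,0],"jaw":0},{"translation":[0,0,0],"angular":[0,0,0],"jaw":0},{"translation":[0,0,0],"angular":[0,0,0],"jaw":0},{"translation":[0,0,-10],"angular":[0,0,0],"jaw":0},{"translation":[0,0,-40],"angular":[0,0,0],"jaw":0},{"translation":[0,0,-80],"angular":[0,0,0],"jaw":0},{"translation":[0,0,-110],"angular":[0,0,0],"jaw":0}]'
python3 - <<'E'
from h import *
goto([528,-208,190],13)
E
```

```text
t: 2.5
ee_pos: [436.6, 275.4, 18.3]
orientation: [1.425, 2.799, 0.001]
ft_force: [0.6, 0.4, 0.4]
width: 61.2
grasp_force: 0.0
t: 3.5
ee_pos: [436.5, 275.3, 129.7]
orientation: [1.425, 2.799, 0.002]
ft_force: [-1.0, 0.7, -0.2]
width: 12.0
grasp_force: 30.0
pos [436.485 275.334 129.697] yaw 36.0 tilt 0.07 j6 -0.09 -> shift [-444.682 -210.289  -60.496] turn 0.4020998038693879 t 3.5
```

```bash
python3 -m creep '[{"translation":[-50,-24,-30],"angular":[0,0,0.05],"jaw":0},{"translation":[-107,-50,-55],"angular":[0,0,0.1],"jaw":0},{"translation":[-163,-77,-60],"angular":[0,0,0.15],"jaw":0},{"translation":[-219,-103,-60],"angular":[0,0,0.2],"jaw":0},{"translation":[-275,-130,-60],"angular":[0,0,0.25],"jaw":0},{"translation":[-331,-156,-60],"angular":[0,0,0.3],"jaw":0},{"translation":[-387,-183,-60],"angular":[0,0,0.35],"jaw":0},{"translation":[-440,-208,-60],"angular":[0,0,0.4],"jaw":0}]'
python3 - <<'E'
from h import *
ctrl.get_image('top');ctrl.get_image('top')
w=ctrl.camera_info('wrist');im=ctrl.get_image('wrist');cv2.imwrite('pics/w2.png',im[...,::-1])
for l in ['ring_grip','ring']:print([(np.round(d['rect']).tolist(),round(d['score'],2)) for d in ctrl.look_for('wrist',l)])
o=ctrl.get_obs();print(o['ee_pos'],o['width'],o['grasp_force'],o['qpos'])
np.save('w2.npy',w['world_from_camera'])
E
```

```text
t: 4.5
ee_pos: [526.9, -205.1, 188.4]
orientation: [1.955, 2.458, 0.0]
ft_force: [0.9, 0.6, 0.2]
width: 11.9
grasp_force: 30.0
[([236.0, 155.0, 318.0, 228.0], 0.94)]
[([238.0, 160.0, 319.0, 228.0], 0.72)]
[ 526.291 -202.717  187.704] 11.401339660760026 29.986611306667328 [-0.389  0.379  1.794  0.     0.97  -0.617]
```

View pics/w2.png

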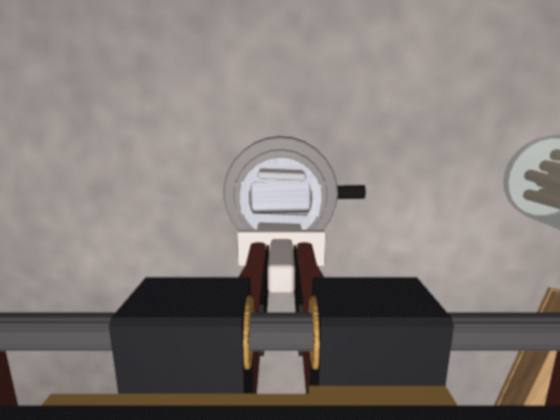

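The wrist view shows the held lens square in the fingers, flange at (238..325, 232..265). The lamp is at about (281,190), with the slot nearly level in the picture. I'll zoom in for the fit.

Run:
```python
import cv2
im=cv2.imread('pics/w2.png')
cv2.imwrite('pics/w2c.png',cv2.resize(im[132:240,220:345],None,fx=5.5,fy=5.5,interpolation=cv2.INTER_CUBIC)[:595])
```

```text
(no output)
```

View pics/w2c.png

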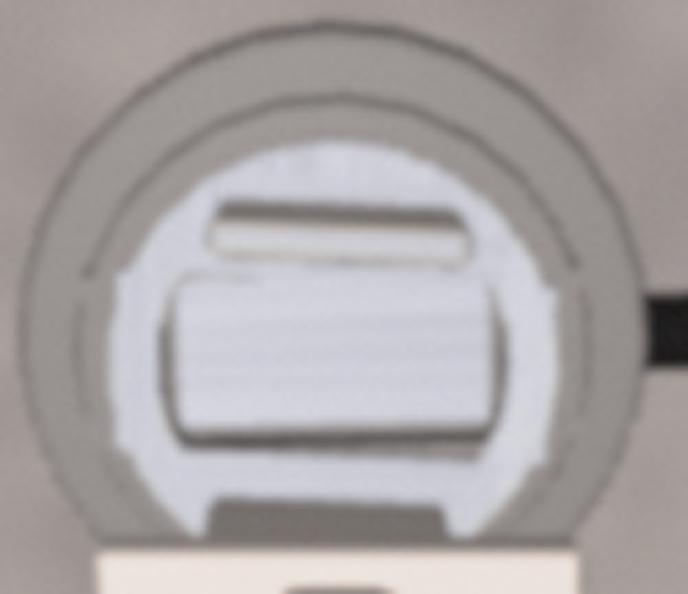

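Run:
```python
from h import *
i=ctrl.camera_info('wrist');i['world_from_camera']=np.load('w2.npy')
c=p2w(i,(280.05,197.5),31.5);print('axis',c)
f=lambda x,y:(220+x/5.5-.5,132+y/5.5-.5)
a,b=p2w(i,f(333,363),31.5),p2w(i,f(333-223,363),31.5);print('rad',np.linalg.norm(a-b))
print('housing',p2w(i,f(332.5,332),27))
for y0 in (272,455): print('slot edge',p2w(i,f(333,y0),31.5))
l,r=p2w(i,f(20,332),20),p2w(i,f(645,332),20);d=r-l;print('img horizontal yaw',np.degrees(np.arctan2(d[1],d[0])),np.linalg.norm(d))
im=cv2.imread('pics/w2.png');z=ctrl.get_obs()['ee_pos'][2]
m=(im[225:272,225:340].min(2)>185).astype(np.uint8);y,x=np.where(m)
print(x.min()+225,x.max()+225,[ (y[(x+225)==k].min()+225,y[(x+225)==k].max()+225) for k in (241,244,318,322)])
e=[p2w(i,q,z-12.3) for q in [(237.5,231.5),(325,231.5),(325,265),(237.5,265)]]
print('lens',np.mean(e,0),np.linalg.norm(e[0]-e[1]),np.linalg.norm(e[1]-e[2]))
goto([*c[:2],80],None)
```

```text
axis [ 528.363 -210.928   31.5  ]
rad 37.38085530366584
housing [ 527.311 -206.699   27.   ]
slot edge [ 524.947 -195.868   31.5  ]
slot edge [ 531.894 -226.539   31.5  ]
img horizontal yaw 12.77433028664805 108.11050853449026
238 324 [(np.int64(233), np.int64(265)), (np.int64(233), np.int64(264)), (np.int64(233), np.int64(264)), (np.int64(233), np.int64(265))]
lens [ 527.902 -205.752  175.404] 45.45550367122209 18.79154703373167
pos [ 526.291 -202.717  187.704] yaw 13.1 tilt 0.06 j6 -0.62 -> shift [ -8.546   0.225 107.698] turn None t 4.75
```

```bash
python3 -m creep '[{"translation":[-15,0,20],"angular":[0,0,0.01],"jaw":0},{"translation":[-35,0,45],"angular":[0,0,0.015],"jaw":0},{"translation":[-50,0,70],"angular":[0,0,0.015],"jaw":0},{"translation":[-53,0,84],"angular":[0,0,0.015],"jaw":0},{"translation":[-53,0,88],"angular":[0,0,0.015],"jaw":0},{"translation":[-53,0,88],"angular":[0,0,0.015],"jaw":0},{"translation":[-53,0,88],"angular":[0,0,0.015],"jaw":0},{"translation":[-53,0,88],"angular":[0,0,0.015],"jaw":0}]'
python3 - <<'E'
from h import *
P=[];T=[]
for k in range(6):
    P.append(ctrl.get_obs()['ee_pos']);T.append(ctrl.camera_info('wrist')['world_from_camera']);im=ctrl.get_image('wrist')
print(np.mean(P,0),np.std(P,0),np.std(T,0)[:3,3]);np.savez('w3.npz',P=np.mean(P,0),T=np.mean(T,0))
cv2.imwrite('pics/w3.png',im[...,::-1])
c=im[130:290,190:370,::-1];cv2.imwrite('pics/w3c.png',cv2.resize(c,None,fx=3.7,fy=3.7,interpolation=cv2.INTER_CUBIC))
E
```

```text
t: 5.75
ee_pos: [539.4, -254.5, 100.5]
orientation: [1.97, 2.445, 0.0]
ft_force: [-0.1, -1.4, -1.2]
width: 11.6
grasp_force: 30.0
[ 539.195 -254.596  100.133] [0.118 0.037 0.2  ] [0.061 0.057 0.193]
```

View pics/w3c.png

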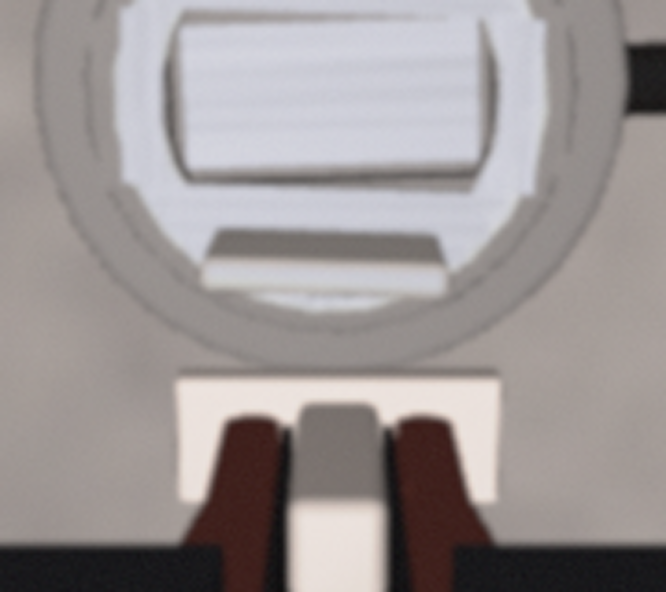

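The crop shows the held flange at crop (177..500, 376..502) and the ring disc spanning x = 115..547. The slot's lower edge runs along y = 183..190. The ring is about 1.5° clockwise of the tool and the cell about 1.7° the other way, so the yaw is a good compromise.

Run:
```python
from h import *
d=np.load('w3.npz');i=ctrl.camera_info('wrist');i['world_from_camera']=d['T'];P=d['P']
f=lambda x,y:(190+x/3.7-.5,130+y/3.7-.5)
Q=R.from_rotvec(ctrl.get_obs()['orientation']).as_matrix()
tl=lambda w:Q.T@(w-P)
for z in (25,28,31.5,35): print('disc width at z',z,np.linalg.norm(p2w(i,f(115,95),z)-p2w(i,f(547,95),z)),'wing len z+26',np.linalg.norm(p2w(i,f(202,270),z+26)-p2w(i,f(448,275),z+26)))
for dz in (-8,-12.3,-18,-23):
    z=P[2]+dz; e=[p2w(i,f(*q),z) for q in [(177,376),(500,376),(498,502),(180,502)]]
    print('flange dz',dz,'len',np.linalg.norm(e[0]-e[1]),np.linalg.norm(e[1]-e[2]),'centre tool',tl(np.mean(e,0)))
rt=[p2w(i,f(x,502),P[2]-18.7+26) for x in (288,388)];print('rod width',np.linalg.norm(rt[0]-rt[1]))
# ring centre: disc left/right edges for tool y, slot edges (disc top) for tool x
cy=tl((p2w(i,f(115,95),31.5)+p2w(i,f(547,95),31.5))/2)
s0,s1=tl(p2w(i,f(331,14),31.5)),tl(p2w(i,f(331,187),31.5)); b=tl(p2w(i,f(331,312),31.5))
print('ring y',cy,'slot',s0,s1,(s0+s1)/2,'disc bottom',b)
c0,c1=tl(p2w(i,f(331,168),20));print
```

```text
disc width at z 25 77.60820138885316 wing len z+26 40.76001202992849
disc width at z 28 76.62725104173015 wing len z+26 40.181434446881404
disc width at z 31.5 75.4828089700868 wing len z+26 39.50642726665978
disc width at z 35 74.33836689844338 wing len z+26 38.83142008643803
flange dz -8 len 44.00896143101732 18.510830851609317 centre tool [4.597 0.305 8.   ]
flange dz -12.3 len 45.120735236786636 18.978459629809556 centre tool [ 2.959  0.309 12.3  ]
flange dz -18 len 46.5944819095508 19.59833963812145 centre tool [ 0.789  0.314 18.   ]
flange dz -23 len 47.88724214881738 20.14209403137751 centre tool [-1.114  0.319 23.   ]
rod width 12.728827285308595
ring y [45.626 -1.021 68.631] slot [59.464 -1.008 68.63 ] [29.373 -1.039 68.631] [44.419 -1.024 68.631] disc bottom [ 6.321 -1.063 68.632]Traceback (most recent call last):
  File "<stdin>", line 15, in <module>
ValueError: too many values to unpack (expected 2)
```

```bash
python3 -m creep '[{"translation":[20,-1.3,0],"angular":[0,0,0],"jaw":0},{"translation":[40,-1.3,0],"angular":[0,0,0],"jaw":0},{"translation":[43.4,-1.3,0],"angular":[0,0,0],"jaw":0},{"translation":[43.4,-1.3,0],"angular":[0,0,0],"jaw":0},{"translation":[43.4,-1.3,15],"angular":[0,0,0],"jaw":0},{"translation":[43.4,-1.3,30],"angular":[0,0,0],"jaw":0},{"translation":[43.4,-1.3,38],"angular":[0,0,0],"jaw":0},{"translation":[43.4,-1.3,38],"angular":[0,0,0],"jaw":0}]'
python3 - <<'E'
from h import *
for k in range(3): im=ctrl.get_image('wrist')
o=ctrl.get_obs();print(o['ee_pos'],o['ft_force'],o['width'],o['t'])
c=im[110:280,190:370,::-1];cv2.imwrite('pics/w4c.png',cv2.resize(c,None,fx=3.5,fy=3.5,interpolation=cv2.INTER_CUBIC))
E
```

```text
t: 7.05
ee_pos: [527.8, -212.3, 60.4]
orientation: [-1.971, -2.444, 0.001]
ft_force: [0.1, 0.3, -0.9]
width: 11.6
grasp_force: 30.0
[ 528.749 -212.576   61.816] [ 0.371  0.137 -0.29 ] 11.725958287333201 7.2
```

View pics/w4c.png

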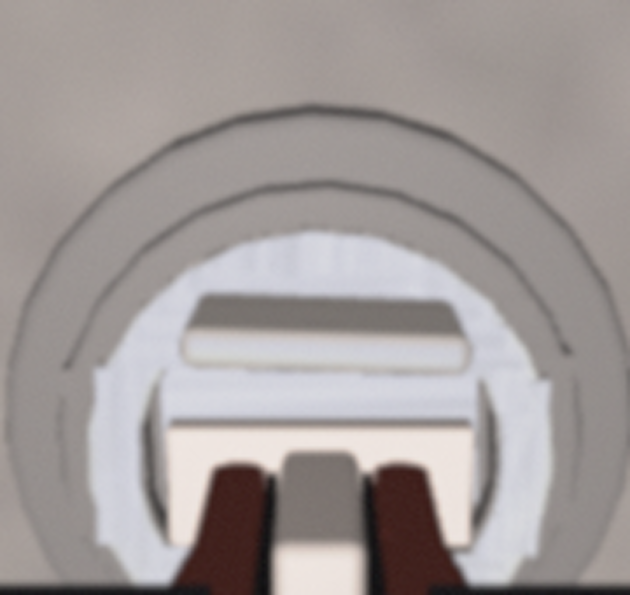

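The lens is over the slot: flange at crop x = 168..474, slot at x = 142..497, so it is centred along the slot. I'll check the cross direction numerically.

Run:
```python
from h import *
i=ctrl.camera_info('wrist');o=ctrl.get_obs();P=o['ee_pos'];Q=R.from_rotvec(o['orientation']).as_matrix()
f=lambda x,y:(190+x/3.5-.5,110+y/3.5-.5);tl=lambda w:Q.T@(w-P)
print('axis from disc edge',tl(p2w(i,f(320,231),31))-[38,0,0],'slot edge',tl(p2w(i,f(320,373),31))-[15,0,0],
 'y',tl((p2w(i,f(142,450),31)+p2w(i,f(497,450),31))/2))
for dz in (-12.3,-18,-23):
    e=[tl(p2w(i,f(*q),P[2]+dz)) for q in [(168,426),(474,426),(471,547),(170,547)]];print(dz,np.mean(e,0),e[1][1]-e[0][1])
```

```text
axis from disc edge [ 0.429  0.213 30.808] slot edge [ 0.318  0.216 30.813] y [ 2.188  0.136 30.815]
-12.3 [ 2.732  0.33  12.3  ] 45.194652123605515
-18 [ 0.557  0.334 18.   ] 46.670615083082794
-23 [-1.35   0.337 23.   ] 47.96531943350135
```

```bash
python3 -m creep '[{"translation":[0,0,4],"angular":[0,0,0],"jaw":0},{"translation":[0,0,7],"angular":[0,0,0],"jaw":0},{"translation":[0,0,9],"angular":[0,0,0],"jaw":0},{"translation":[0,0,11],"angular":[0,0,0],"jaw":0},{"translation":[0,0,13],"angular":[0,0,0],"jaw":0},{"translation":[0,0,15],"angular":[0,0,0],"jaw":0},{"translation":[0,0,17],"angular":[0,0,0],"jaw":0},{"translation":[0,0,17],"angular":[0,0,0],"jaw":0}]'
```

```text
t: 8.2
ee_pos: [528.7, -212.5, 46.3]
orientation: [1.971, 2.446, 0.0]
ft_force: [-5.6, 2.2, 18.3]
width: 11.9
grasp_force: 30.0
```

Run:
```python
from h import *
im=ctrl.get_image('wrist');s=ctrl.get_image('scene')
o=ctrl.get_obs();print(o['ee_pos'],o['ft_force'],o['width'],o['t'])
a=cv2.resize(im[120:280,190:370,::-1],(450,400),interpolation=cv2.INTER_CUBIC)
b=cv2.resize(s[200:300,95:180,::-1],(340,400),interpolation=cv2.INTER_CUBIC)
cv2.imwrite('pics/w5c.png',np.hstack([a,b]))
```

```text
[ 528.682 -212.483   46.325] [-5.224  2.884 17.03 ] 11.815948660606098 8.3
```

View pics/w5c.png

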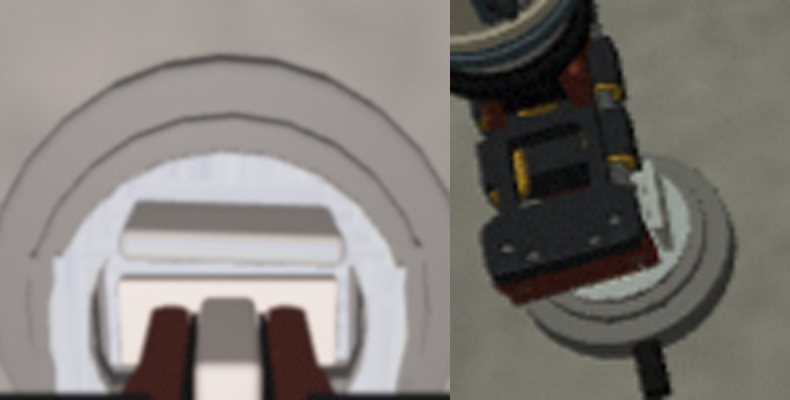

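Run:
```python
from h import *
i=ctrl.camera_info('wrist');o=ctrl.get_obs();P=o['ee_pos'];Q=R.from_rotvec(o['orientation']).as_matrix()
f=lambda x,y:(190+x/2.5-.5,120+y/2.5-.5);tl=lambda w:Q.T@(w-P)
for z in (29,31.5): print(z,'axis from disc edge',tl(p2w(i,f(230,151),z))-[38,0,0],'slot edge',tl(p2w(i,f(230,263),z))-[15,0,0],
 'slot ends',tl(p2w(i,f(92,310),z))[1],tl(p2w(i,f(362,310),z))[1])
for z in (24,26,28,30,32,34):
    e=[tl(p2w(i,f(*q),z)) for q in [(118,278),(340,278),(338,368),(119,368)]];print(z,np.mean(e,0),e[1][1]-e[0][1],e[0][0]-e[2][0])
```

```text
29 axis from disc edge [ 0.333  0.55  17.315] slot edge [-0.637  0.565 17.322] slot ends -29.062603791774187 28.917882756260493
31.5 axis from disc edge [ 0.765  0.546 14.815] slot edge [ 0.128  0.56  14.821] slot ends -28.65456286350288 28.51872674034078
24 [-1.21   0.305 22.326] 48.52541919771617 21.227342886685886
26 [-0.446  0.304 20.326] 47.99960798970447 20.99732787618902
28 [ 0.319  0.304 18.325] 47.47379678169272 20.767312865692105
30 [ 1.083  0.303 16.325] 46.94798557368097 20.53729785519522
32 [ 1.847  0.302 14.325] 46.42217436566915 20.307282844698328
34 [ 2.612  0.302 12.325] 45.89636315765739 20.07726783420147
```

```bash
python3 -m creep '[{"translation":[0,0,-1.5],"angular":[0,0,0],"jaw":0.05},{"translation":[0,0,-1.5],"angular":[0,0,0],"jaw":1},{"translation":[0,0,-1.5],"angular":[0,0,0],"jaw":1},{"translation":[0,0,-1.5],"angular":[0,0,0],"jaw":1},{"translation":[0,0,-1.5],"angular":[0,0,0],"jaw":1},{"translation":[0,0,-1.5],"angular":[0,0,0],"jaw":1},{"translation":[0,0,-20],"angular":[0,0,0],"jaw":1},{"translation":[0,0,-50],"angular":[0,0,0],"jaw":1}]'
python3 - <<'E'
from h import *
for k in range(3): im=ctrl.get_image('wrist')
o=ctrl.get_obs();print(o['ee_pos'],o['orientation'],o['ft_force'],o['width'],o['t'],o['qpos'])
np.save('w6.npy',ctrl.camera_info('wrist')['world_from_camera'])
cv2.imwrite('pics/w6.png',im[...,::-1])
cv2.imwrite('pics/w6c.png',cv2.resize(im[130:290,190:370,::-1],None,fx=3.7,fy=3.7,interpolation=cv2.INTER_CUBIC))
E
```

```text
t: 9.3
ee_pos: [528.0, -212.2, 95.4]
orientation: [-1.97, -2.445, 0.001]
ft_force: [0.8, -0.5, 0.5]
width: 78.2
grasp_force: 0.0
[ 529.941 -213.042   97.08 ] [1.969 2.443 0.002] [ 0.708 -0.267 -0.04 ] 87.07164491654608 9.45 [-0.403  0.517  1.831  0.     0.789 -0.617]
```

View pics/w6c.png

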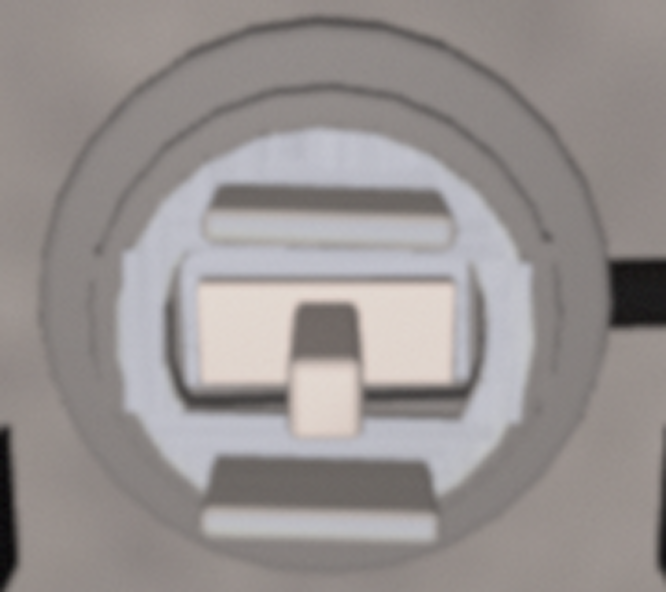

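The lens lies flat in the cell through the slot: flange at crop (197..457, 281..387), with the rod upright in the middle. The wing tops sit at crop y ≈ 228 and 525, and the ring is about 1.4° clockwise of the tool.

Run:
```python
from h import *
i=ctrl.camera_info('wrist');i['world_from_camera']=np.load('w6.npy');o=ctrl.get_obs();P=o['ee_pos'];Q=R.from_rotvec(o['orientation']).as_matrix()
f=lambda x,y:(190+x/3.7-.5,130+y/3.7-.5);tl=lambda w:Q.T@(w-P)
print([tl(p2w(i,f(*q),57.5)) for q in [(329,212),(329,245),(320,510),(320,540)]])
print(tl(p2w(i,f(325,127),31.5))-[38,0,0],tl(p2w(i,f(118,320),31.5)),tl(p2w(i,f(532,320),31.5)),P)
```

```text
[array([30.491, -1.212, 39.499]), array([25.216, -1.221, 39.512]), array([-19.825,  -2.79 ,  39.62 ]), array([-25.245,  -2.808,  39.634])]
[ 2.466 -2.068 65.471] [  5.724 -39.443  65.426] [ 5.664 35.179 65.692] [ 529.941 -213.042   97.08 ]
```

```bash
python3 -m creep '[{"translation":[1.5,-0.7,0],"angular":[0,0,-0.18],"jaw":1},{"translation":[1.5,-0.7,0],"angular":[0,0,-0.36],"jaw":1},{"translation":[1.5,-0.7,0],"angular":[0,0,-0.54],"jaw":1},{"translation":[1.5,-0.7,0],"angular":[0,0,-0.72],"jaw":1},{"translation":[1.5,-0.7,0],"angular":[0,0,-0.9],"jaw":1},{"translation":[1.5,-0.7,0],"angular":[0,0,-1.08],"jaw":1},{"translation":[1.5,-0.7,0],"angular":[0,0,-1.26],"jaw":1},{"translation":[1.5,-0.7,0],"angular":[0,0,-1.44],"jaw":1}]'
python3 -m creep '[{"translation":[0,0,0],"angular":[0,0,-0.105],"jaw":1},{"translation":[0,0,0],"angular":[0,0,-0.105],"jaw":1},{"translation":[0,0,15],"angular":[0,0,-0.105],"jaw":1},{"translation":[0,0,30],"angular":[0,0,-0.105],"jaw":1},{"translation":[0,0,42],"angular":[0,0,-0.105],"jaw":1},{"translation":[0,0,52],"angular":[0,0,-0.105],"jaw":1},{"translation":[0,0,58],"angular":[0,0,-0.105],"jaw":1},{"translation":[0,0,60],"angular":[0,0,-0.105],"jaw":1}]'
python3 - <<'E'
from h import *
for k in range(2): ctrl.get_image('top')
goto([528,-211,35],13.1+90-3.0);print(ctrl.get_obs()['ft_force'])
E
```

```text
t: 10.45
ee_pos: [527.0, -210.9, 94.2]
orientation: [0.14, -3.138, -0.001]
ft_force: [0.7, -0.3, 1.1]
width: 87.9
grasp_force: 0.0
t: 11.45
ee_pos: [527.4, -211.1, 34.2]
orientation: [0.295, -3.127, -0.0]
ft_force: [0.7, -0.1, 0.3]
width: 87.7
grasp_force: 0.0
pos [ 527.58  -211.146   34.653] yaw 100.8 tilt 0.00 j6 -2.16 -> shift [-0.44   0.065 -0.347] turn 0.011902064833809314 t 11.55
[-0.572  0.131  0.722]
```

```bash
python3 -m creep '[{"translation":[0,0,0],"angular":[0,0,0],"jaw":0},{"translation":[0,0,0],"angular":[0,0,0],"jaw":0},{"translation":[0,0,0],"angular":[0,0,0],"jaw":0},{"translation":[0,0,0],"angular":[0,0,0],"jaw":0},{"translation":[0,0,0],"angular":[0,0,0],"jaw":0},{"translation":[0,0,0],"angular":[0,0,0],"jaw":0},{"translation":[0,0,0],"angular":[0,0,0],"jaw":0},{"translation":[0,0,0],"angular":[0,0,0],"jaw":0}]'
python3 - <<'E'
from h import *
goto([528,-211,35],100);o=ctrl.get_obs();print(o['ft_force'],o['moment'],o['width'])
E
```

```text
t: 12.55
ee_pos: [527.9, -211.1, 35.2]
orientation: [-0.295, 3.127, -0.0]
ft_force: [0.1, 1.0, 5.2]
width: 55.7
grasp_force: 30.9
pos [ 527.861 -211.068   35.17 ] yaw 100.8 tilt 0.04 j6 -2.16 -> shift [-0.149  0.041  0.17 ] turn 0.013560551458843233 t 12.55
[0.057 0.956 5.154] [ 0.258  0.054 -0.04 ] 55.74004417552703
```

Firm grip on the wings at 55.7 mm. Now I'll screw clockwise, about +1.0 rad, following the thread down.

```bash
python3 -m creep '[{"translation":[0,0,0.3],"angular":[0,0,0.12],"jaw":0},{"translation":[0,0,0.7],"angular":[0,0,0.25],"jaw":0},{"translation":[0,0,1.0],"angular":[0,0,0.38],"jaw":0},{"translation":[0,0,1.4],"angular":[0,0,0.51],"jaw":0},{"translation":[0,0,1.8],"angular":[0,0,0.64],"jaw":0},{"translation":[0,0,2.1],"angular":[0,0,0.77],"jaw":0},{"translation":[0,0,2.5],"angular":[0,0,0.9],"jaw":0},{"translation":[0,0,2.8],"angular":[0,0,1.0],"jaw":0}]'
python3 - <<'E'
from h import *
goto([528,-211,35],100);o=ctrl.get_obs();print(o['ft_force'],o['moment'],o['width'])
E
```

```text
t: 13.55
ee_pos: [528.0, -210.7, 32.4]
orientation: [1.245, 2.883, 0.001]
ft_force: [0.3, 4.0, 5.5]
width: 55.7
grasp_force: 30.9
pos [ 528.025 -210.715   32.376] yaw 43.3 tilt 0.05 j6 -1.16 -> shift [-0.192 -0.212 -2.624] turn -0.9898378141009798 t 13.55
[0.301 3.972 5.526] [ 0.631 -0.017  0.12 ] 55.684122571772555
```

```bash
python3 -m creep '[{"translation":[0,0,0.1],"angular":[0,0,0.02],"jaw":0},{"translation":[0,0,0.1],"angular":[0,0,0.04],"jaw":0},{"translation":[0,0,0.2],"angular":[0,0,0.06],"jaw":0},{"translation":[0,0,0.2],"angular":[0,0,0.08],"jaw":0},{"translation":[0,0,0.3],"angular":[0,0,0.1],"jaw":0},{"translation":[0,0,0.3],"angular":[0,0,0.12],"jaw":0},{"translation":[0,0,0.4],"angular":[0,0,0.13],"jaw":0},{"translation":[0,0,0.4],"angular":[0,0,0.13],"jaw":0}]'
python3 - <<'E'
from h import *
goto([528,-211,35],100);o=ctrl.get_obs();print(o['ft_force'],o['moment'],o['width'])
E
```

```text
t: 14.55
ee_pos: [528.0, -210.7, 32.0]
orientation: [1.425, 2.799, 0.001]
ft_force: [0.7, 4.1, 6.3]
width: 55.6
grasp_force: 30.9
pos [ 528.037 -210.694   31.992] yaw 36.0 tilt 0.05 j6 -1.03 -> shift [-0.226 -0.207 -3.009] turn -1.1166027169427262 t 14.55
[0.668 4.135 6.321] [ 0.618 -0.04  -0.079] 55.626073714508166
```

```bash
python3 -m creep '[{"translation":[0,0,0],"angular":[0,0,0.01],"jaw":0},{"translation":[0,0,0],"angular":[0,0,0.02],"jaw":0},{"translation":[0,0,0.1],"angular":[0,0,0.03],"jaw":0},{"translation":[0,0,0.1],"angular":[0,0,0.04],"jaw":0},{"translation":[0,0,0.1],"angular":[0,0,0.05],"jaw":0},{"translation":[0,0,0.2],"angular":[0,0,0.06],"jaw":0},{"translation":[0,0,0.2],"angular":[0,0,0.07],"jaw":0},{"translation":[0,0,0.2],"angular":[0,0,0.07],"jaw":0}]'
python3 - <<'E'
from h import *
goto([528,-211,35],100);o=ctrl.get_obs();print(o['ft_force'],o['moment'],o['width'])
E
```

```text
t: 15.55
ee_pos: [527.9, -210.5, 31.9]
orientation: [1.516, 2.751, -0.0]
ft_force: [0.7, 5.9, 7.5]
width: 55.6
grasp_force: 31.7
pos [ 527.95  -210.482   31.868] yaw 32.3 tilt 0.03 j6 -0.96 -> shift [-0.467 -0.235 -3.132] turn -1.1817968468520237 t 15.55
[0.678 5.915 7.547] [ 0.978 -0.097  1.569] 55.618782682233196
```

Moment is up to 1.6 N m, so the stop is reached. One small extra push confirms it.

```bash
python3 -m creep '[{"translation":[0,0,0],"angular":[0,0,0.01],"jaw":0},{"translation":[0,0,0],"angular":[0,0,0.02],"jaw":0},{"translation":[0,0,0],"angular":[0,0,0.02],"jaw":0},{"translation":[0,0,0],"angular":[0,0,0.02],"jaw":0},{"translation":[0,0,0],"angular":[0,0,0.02],"jaw":0},{"translation":[0,0,0],"angular":[0,0,0.02],"jaw":0},{"translation":[0,0,0],"angular":[0,0,0.02],"jaw":0},{"translation":[0,0,0],"angular":[0,0,0.02],"jaw":0}]'
python3 - <<'E'
from h import *
goto([528,-211,35],100);o=ctrl.get_obs();print(o['ft_force'],o['moment'],o['width'])
E
```

```text
t: 16.55
ee_pos: [528.0, -210.6, 31.9]
orientation: [1.543, 2.736, -0.001]
ft_force: [0.5, 6.0, 6.7]
width: 56.2
grasp_force: 30.8
pos [ 528.021 -210.647   31.891] yaw 31.2 tilt 0.05 j6 -0.94 -> shift [-0.294 -0.2   -3.109] turn -1.2015923150630041 t 16.55
[0.46  5.956 6.713] [ 0.874 -0.116  1.712] 56.16100780658456
```

The moment holds at 1.7 N m while the wings start to yaw in the pads (opening up to 56.2 mm), so the ring is hard against its stop. Releasing and lifting off.

```bash
python3 -m creep '[{"translation":[0,0,0],"angular":[0,0,0],"jaw":1},{"translation":[0,0,0],"angular":[0,0,0],"jaw":1},{"translation":[0,0,0],"angular":[0,0,0],"jaw":1},{"translation":[0,0,0],"angular":[0,0,0],"jaw":1},{"translation":[0,0,0],"angular":[0,0,0],"jaw":1},{"translation":[0,0,-20],"angular":[0,0,0],"jaw":1},{"translation":[0,0,-60],"angular":[0,0,0],"jaw":1},{"translation":[0,0,-100],"angular":[0,0,0],"jaw":1}]'
python3 - <<'E'
from h import *
for k in range(3): im=ctrl.get_image('wrist')
o=ctrl.get_obs();i=ctrl.camera_info('wrist');print(o['ee_pos'],o['ft_force'],o['width'],o['t'])
cv2.imwrite('pics/w9.png',im[...,::-1])
# lens (warm white) and long straight edges, in world angles
b=im.astype(int);m=((b[...,0]-b[...,2]>8)&(b.min(2)>170)).astype(np.uint8);m[:, :190]=0;m[:,370:]=0;m[285:]=0
y,x=np.where(m);print('lens px',len(x),x.min(),x.max(),y.min(),y.max()) if len(x) else None
g=cv2.cvtColor(im,cv2.COLOR_RGB2GRAY);g=cv2.resize(g[130:285,200:360],None,fx=4,fy=4,interpolation=cv2.INTER_CUBIC)
for l in cv2.createLineSegmentDetector().detect(g)[0][:,0]:
    p,q=[(200+l[k]/4-.4,130+l[k+1]/4-.4) for k in (0,2)]
    a,c=p2w(i,p,40),p2w(i,q,40);d=c-a
    if np.linalg.norm(d)>22: print('len %.0f yaw %.1f'%(np.linalg.norm(d),np.degrees(np.arctan2(d[1],d[0]))%180),np.round(p),np.round(q))
E
```

```text
t: 17.55
ee_pos: [527.5, -211.1, 133.4]
orientation: [1.55, 2.733, -0.0]
ft_force: [1.4, 0.5, 0.8]
width: 87.9
grasp_force: 0.0
[ 529.185 -211.848  134.553] [ 0.724 -0.239 -0.922] 87.64916123413171 17.7
lens px 846 259 298 188 229
len 35 yaw 124.0 [248. 185.] [252. 231.]
len 42 yaw 124.1 [308. 235.] [306. 181.]
len 39 yaw 123.8 [249. 239.] [245. 189.]
len 37 yaw 124.1 [309. 187.] [311. 234.]
len 31 yaw 12.2 [297. 200.] [258. 188.]
len 30 yaw 14.0 [296. 191.] [258. 180.]
len 24 yaw 12.2 [265. 187.] [296. 197.]
```

Wing edges now lie at yaw 124°, which is 70° clockwise of the cell (about 14°). The lens is still aligned in the cell, and the gripper is clear.

```bash
python3 -c "
from workcell import ctrl
print(ctrl.close_job())"
```

```text
the job is handed in; nothing more can be done
None
```

The short oblong lens lies flat in the lamp's cell, the ring is screwed about 70° clockwise, snug against its stop, and the gripper has let go; the job was handed in at about 18 s, with no verdict shown.

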